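# Turn the punch rack to its empty hook and hang the loose punch, pressed home

### The job

Turn the rotary tool rack by its crank until the empty forked hook faces the gap in the guard rail, then bring the loose collared punch in through the gap, hang it by its collar behind the hook's lips, and press it gently down until the stiff sliding hook is firmly on its bottom stop. Feel for the stop, as its height is not known, and never push the punch against the rack with more than 25 N. Leave the punch hanging free and upright at the gap, and leave everything else on the bench alone.

Things in the scene. Friction and masses are not known exactly. Their poses are not given: they have to be found in the camera images.
- punch: loose steel punch, 0.28 to 0.52 kg, standing on the bench, round about its z axis, 116 mm tall; origin at the centre of its underside. From the bottom: body 32 mm diameter, 0 to 50 mm; neck 14 mm diameter, 50 to 74 mm; collar 32 mm diameter, 74 to 82 mm; plain round shank to grip, 20 mm diameter, 82 to 116 mm.
- shoulder (a point): centre of the underside of the punch's collar, on its axis, 74 mm above its foot; this plane comes to rest on the hook's prongs
- shank (a point): a good grip point on the punch's axis, 104 mm above its foot (22 mm above the collar's top)
- rack: the fixed housing of the rotary rack: round grey base 220 mm across and the guard rail; origin on the bench under the carousel's axis, the gap lies towards its -x. It carries the carousel: an aluminium plate with six forked hooks, five of them full (those tools stay on), and above it a crank disc.
- axis (a point): fixed point on the carousel's vertical axis, 170 mm above the bench, near the top of the crank disc (116 mm diameter). The crank is an upright round black pin on that disc, 16 mm diameter, 45 mm tall, its foot 170 to 180 mm above the bench, 45 mm from the axis, on the same radius as the empty hook. It turns the carousel, which is stiff (about 8 N at the pin) and stays where it is left.
- carousel (a joint): carousel angle, rad, counter-clockwise from above is positive, turns freely both ways for more than a full turn; at 0 (or 6.28) the empty hook faces the gap exactly
- gap (a point): fixed point at the middle of the gap in the guard rail, 135 mm out from the axis: the empty hook's seat must come to this point seen from above. The guard rail is a round bar (10 mm) at 82 mm height and 180 mm radius round the axis, with the gap 28 degrees to each side of this direction (about 160 mm wide).
- seat (a point): seat centre of the empty forked hook, level with the tops of its two prongs, 135 mm from the carousel's axis; it turns with the carousel and goes down with the hook, and starts 117 to 137 mm above the bench. Prongs 6 mm thick; the slot between them is 17 mm wide and closed 9 mm inward of the seat; upturned lips, 5 mm high, stand on the prongs 18 to 23 mm outward of the seat.
- mouth (a point): middle of the flared mouth of the empty hook, between the prong tips, 38 mm outward of the seat and at the same height; the mouth is about 34 mm wide. The punch's neck goes in here along the radius towards the axis, with the collar above the lips and the body below the prongs, and is then let down on the prongs.
- stop (a point): fixed point on the rack's axis, 105 mm above the bench. The empty hook rides on a stiff vertical slide: about 10 N in all (the punch's weight included) moves it down, and it stays where left. Its bottom stop is 12 to 22 mm below its start, with the seat 0 to 10 mm above this point; exactly where is not measured. There the force rises sharply: 15 to 20 N means home.
- die: plain stepped steel die, 44 mm diameter below, 65 mm tall, standing; a bystander
- wrench: wrench lying on the bench, 180 mm; a bystander
- hammer: hammer lying on the bench; a bystander
- oil: grey bottle, 60 mm diameter, 160 mm tall; a bystander
- square: steel try square lying on the bench; a bystander
- gauge: round dial gauge lying on the bench, 60 mm diameter; a bystander
- vdie: heavy grooved die rail, 200 mm long, lying on the bench; a bystander

How it is judged:
By the outcome, as a careful person would: the job done as asked, in the order asked, and still so for the second after the job is handed in, with the robot touching nothing.
It also fails if it takes over 72 s, if anything falls off the work surface, if the arm or the gripper's body presses on something with over 40 N, if the wrist force passes 120 N, or if a joint passes its speed limit or range.

### The arm

A 6-joint arm with a two-finger parallel gripper is mounted at the origin on the work surface. World frame = base frame: x ahead of the robot, y to its left, z up, the work surface at z = 0. Lengths are in m, angles in rad, forces in N, time in s.
With the tool pointing down it reaches from about 0.225 to 0.875 m from the base axis. Payload 3.4 kg.
Tool frame: the origin (TCP) lies at the very end of the fingers, on their centre line; the grasp point (between the pads) lies behind it (manip.grasp_offset is the z of the grasp point in the tool frame, in m); z points along the fingers, y is the line along which they close (so a half turn about z gives the same grasp; the last joint's range is limited). The gripper opens to 85 mm and grips with 20 to 120 N. Pads are 22 mm wide; open, the fingers measure 114 mm over their backs; the gripper's body (76 mm by 85 mm) begins 54 mm behind the grasp point. The pads swing forward as they close: fully open they stand 13 mm farther back than shut.
Start: joints at [-1.424, 0.276, 1.505, -0, 1.361, -0.121], TCP at [0.152, -0.555, 0.197] pointing down, gripper open.
Joint ranges: [-2.89, 2.89], [-0.75, 2.08], [0.22, 2.7], [-1.18, 4.32], [0.11, 2.71], [-2.7, 2.7]. Speed limits (rad/s): [2.57, 2.57, 3.14, 3.14, 3.14, 3.14].

### API

Orientations are given as a unit quaternion [w, x, y, z].
In Python, from rig import manip gives the robot as it stands.
- The arm moves only by the shell command python3 -m pendant 'ROWS' [FORCE]. ROWS is JSON, a list of rows, each an object of numbers: "dx", "dy", "dz": the shift along the tool's x, y, z in m; "rx", "ry", "rz": the turn, a rotation vector about the tool's x, y, z in degrees; "hand": the finger opening in m, from 0 to 0.0854. In form: [{"dx": .., "dy": .., "dz": .., "rx": .., "ry": .., "rz": .., "hand": ..}, ...]. A call has 1 to 12 rows; each row shifts and turns the commanded pose from where the row before left it, along the tool's axes as they then stand; what a row does not reach is not made up. A row lasts 1/12 s, in which the tool goes at most 41.7 mm and 7.16 degrees, less where a joint would pass 70% of its speed; a pose out of reach is approached as far as the arm can. A call is refused whole if a number of a shift passes 0.0417 or a number of a turn 7.16, either way. A call with a gripper value outside its range is refused whole. The fingers move at their own pace and stop on an object; FORCE is the grip in N (left out, the last holds). Time passes only in rows, so rows that do not move let the fingers close. It gives the time, the measured TCP pose, the force, the opening and the grip force at its end, in the units of the state.
- manip.get_state(): the state, without advancing time (a new reading comes with each control period).
- manip.get_image(name): name is "side" or "top" or "wrist"; returns a dict with "frame" (480x640x3 uint8, red, green, blue), "fx", "fy", "cx", "cy" (pixels), "position" and "attitude" of the camera in the world; the wrist camera has in their place "mount" (4x4, takes a point from camera to tool coordinates, whose origin is the TCP and whose axes are the flange's). Camera axes: x right, y up, looking along -z (the intrinsics and any distortion apply to the point x, -y, -z); pixel columns grow to the right and rows downward; lengths in m; the calibration is good to about 2 mm. A picture is of the moment at which its call begins: read the wrist's pose just before it. There is no depth.
- manip.sign_off(): hands the job in; it is judged then, once.
The state is a dict: "clock": time; "qpos": joint angles; "qd": joint speeds; "effort": joint torques, N m; "position": TCP position; "ee_rot": TCP orientation; "contact_force": force on the tool from outside, world axes, zero at the start; "moment": the same for the moment, N m; "width": finger opening in m; "gripper_force": force on a finger pad.
Only numpy, scipy, OpenCV 4.12 (cv2) and the standard library are available. Lean on these libraries where they do the work, as an engineer would, in place of code of your own. Each camera call takes 0.05 s, during which the arm holds its last target. There are 200 camera calls.

## Working session

There is one attempt and no reset: what is moved stays moved. The work goes in short steps, Python scripts to look and compute and a shell command to move; the robot and the scene stay as the last step left them, time stands still between calls to the robot, and variables do not carry over. Pictures are saved under pics/ and viewed, at most 10 in all, crops included, and the job is handed in when it is done.

```bash
ls; mkdir -p pics; cat > h.py <<'E'
import numpy as np, cv2, json
from rig import manip
from scipy.spatial.transform import Rotation as R
def q2m(q): return R.from_quat([q[1],q[2],q[3],q[0]]).as_matrix()
def grab(n):
    s=manip.get_state(); im=manip.get_image(n); im['s']=s; return im
def save(im,f): cv2.imwrite(f,cv2.cvtColor(im['frame'],cv2.COLOR_RGB2BGR))
def cam(im):
    if 'mount' in im:
        T=np.eye(4);T[:3,:3]=q2m(im['s']['ee_rot']);T[:3,3]=im['s']['position'];T=T@np.array(im['mount'])
        return T[:3,:3],T[:3,3]
    a=np.array(im['attitude']); return (q2m(a) if a.shape==(4,) else a),np.array(im['position'])
def ray(im,u,v):
    A,p=cam(im); return p,A@np.array([(u-im['cx'])/im['fx'],-(v-im['cy'])/im['fy'],-1])
def onz(im,u,v,z):
    p,d=ray(im,u,v); return p+d*(z-p[2])/d[2]
def proj(im,P):
    A,p=cam(im); c=A.T@(np.array(P)-p); return im['cx']-im['fx']*c[0]/c[2], im['cy']+im['fy']*c[1]/c[2]
E
python3 - <<'E'
from h import *
for n in ['top','side','wrist']:
    im=grab(n); save(im,f'pics/{n}0.png'); print(n,{k:v for k,v in im.items() if k not in('frame','s')})
print(manip.get_state(),manip.grasp_offset)
E
```

```text
pics
top {'fx': 614.0552289725848, 'fy': 614.0552289725848, 'cx': 321.56378399397227, 'cy': 243.48040890969588, 'position': array([ 0.35224608, -0.05107688,  1.74428031]), 'attitude': array([ 0.70935022,  0.04399562, -0.0328607 , -0.7027139 ])}
side {'fx': 485.4004349216435, 'fy': 485.4004349216435, 'cx': 318.7723424645381, 'cy': 239.22099238652834, 'position': array([-0.02339825,  0.62588137,  1.20036014]), 'attitude': array([-0.32236648, -0.11689722,  0.30685056,  0.88783874])}
wrist {'fx': 413.3841270983808, 'fy': 413.3841270983808, 'cx': 317.58079250157493, 'cy': 234.54810989171867, 'mount': array([[-1.71235965e-04,  9.46196256e-01,  3.23593288e-01,
         8.39757040e-02],
       [ 9.99999662e-01,  4.22270494e-04, -7.05561153e-04,
        -3.23892547e-05],
       [-8.04243219e-04,  3.23593058e-01, -9.46196008e-01,
        -1.76887755e-01],
       [ 0.00000000e+00,  0.00000000e+00,  0.00000000e+00,
         1.00000000e+00]])}
{'clock': 0.15, 'qpos': array([-1.42399815e+00,  2.76464217e-01,  1.50586207e+00, -6.44661829e-06,
        1.36069140e+00, -1.20997256e-01]), 'qd': array([ 0.00081747, -0.00038453, -0.003723  , -0.00060589,  0.00095169,
        0.00102474]), 'effort': array([ 5.50966752e-05, -4.17145014e+01, -2.46032614e+01, -3.72453605e-04,
        7.59245275e-03,  4.09765576e-06]), 'position': array([ 0.15207619, -0.55405903,  0.19602232]), 'ee_rot': array([-7.12418485e-04,  9.91048744e-01,  1.33498612e-01, -1.23432459e-05]), 'contact_force': array([1.02396476, 0.04680978, 0.19815446]), 'moment': array([-0.01536626, -0.01609954, -0.05641236]), 'gripper_force': 0.0, 'width': 0.08545681168663685} -0.0187
```

View pics/top0.png

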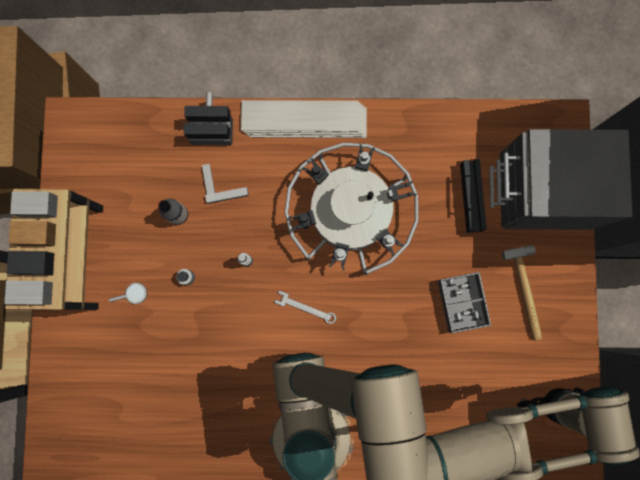

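View pics/side0.png

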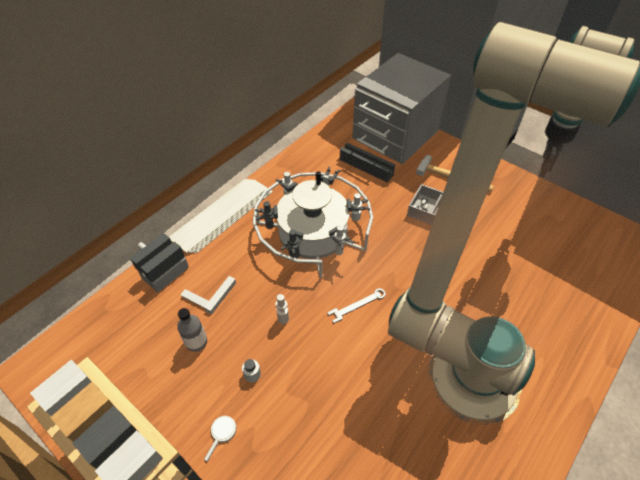

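The top view shows the rack centred at about (352,207). The empty hook and crank point right at about (398,190). The gap is at about (337,265), the punch at (244,259) and the die at (184,276). I'll zoom in on the rack and punch.

```bash
python3 - <<'E'
from h import *
im=grab('top'); f=cv2.cvtColor(im['frame'],cv2.COLOR_RGB2BGR)
c=f[135:285,226:426]; cv2.imwrite('pics/topc.png',cv2.resize(c,None,fx=4,fy=4,interpolation=cv2.INTER_CUBIC))
im=grab('side'); f=cv2.cvtColor(im['frame'],cv2.COLOR_RGB2BGR)
c=f[160:340,230:400]; cv2.imwrite('pics/sidec.png',cv2.resize(c,(566,600),interpolation=cv2.INTER_CUBIC))
E
```

```text
(no output)
```

View pics/topc.png

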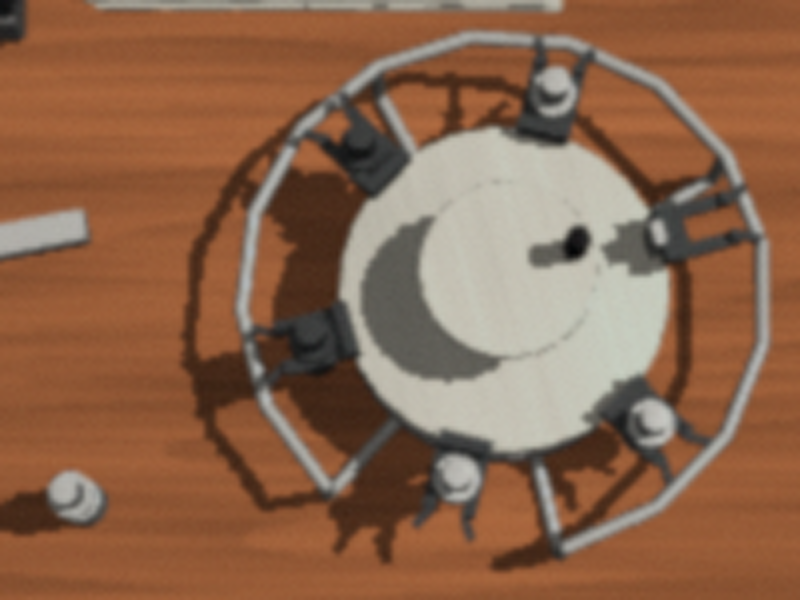

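View pics/sidec.png

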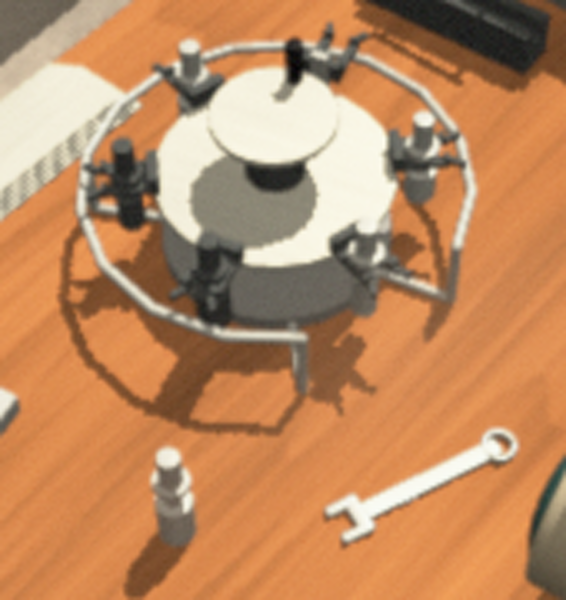

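The crops show the rail ends at (330,490) and (562,550), the disc centre at about (510,268), the crank top at about (580,236), the empty hook at (705,222) and the punch top at (67,492).

```bash
python3 - <<'E'
from h import *
from scipy.optimize import least_squares
im=grab('top')
F=lambda x,y:(226+x/4-.375,135+y/4-.375)
rail=[(330,490),(262,392),(242,300),(255,210),(298,138),(378,70),(470,38),(575,42),(660,82),(728,152),(762,238),(766,340),(727,436),(660,505),(562,550)]
P=np.array([onz(im,*F(*p),.082)[:2] for p in rail])
r=least_squares(lambda q:np.hypot(P[:,0]-q[0],P[:,1]-q[1])-q[2],[.4,-.1,.18]).x
print('rail',r, np.degrees(np.arctan2(P[[0,-1],1]-r[1],P[[0,-1],0]-r[0]))%360)
print('disc',onz(im,*F(510,268),.17))
pin=onz(im,*F(580,236),.218);print('pin',pin)
print('hook',onz(im,*F(705,222),.127))
print('punchtop',onz(im,*F(67,492),.116))
s=grab('side'); G=lambda x,y:(230+x*170/566,160+y*180/600)
print('side: punch',onz(s,*G(168,457),.116),'disc',onz(s,*G(273,115),.172),'pin',onz(s,*G(294,45),.218))
for n,p in (('top',im),('side',s)):
  # two-view punch base
  pass
print(s['s']['clock'])
E
```

```text
rail [ 0.63317354 -0.10646871  0.18039443] [139.13242717 192.42225398]
disc [ 0.63404075 -0.10620619  0.17      ]
pin [ 0.64621104 -0.14849814  0.218     ]
hook [ 0.67383056 -0.2376265   0.127     ]
punchtop [0.49016272 0.1862878  0.116     ]
side: punch [0.49008312 0.18753909 0.116     ] disc [ 0.63034633 -0.10413788  0.172     ] pin [ 0.64135977 -0.14645872  0.218     ]
0.3
```

The two views agree to within 4 mm: axis at about (0.633,-0.106), gap direction 165.8°, crank at -73.5°, punch at (0.490,0.187). I'll turn the carousel about -121° by gripping the pin tangentially. First I lift, travel over the pin and set the yaw.

```bash
python3 -m pendant '[{"dz":-0.035},{"dz":-0.035},{"dz":-0.035},{"dx":0.0343,"dy":-0.0154},{"dx":0.0343,"dy":-0.0154},{"dx":0.0343,"dy":-0.0154},{"dx":0.0343,"dy":-0.0154},{"dx":0.0343,"dy":-0.0154},{"dx":0.0343,"dy":-0.0154},{"dx":0.0343,"dy":-0.0154},{"dx":0.0343,"dy":-0.0154},{"dx":0.0343,"dy":-0.0154}]' >/dev/null
python3 -m pendant '[{"dx":0.0343,"dy":-0.0154},{"dx":0.0343,"dy":-0.0154},{"dx":0.0343,"dy":-0.0154},{"dx":0.0343,"dy":-0.0154},{"dx":0.0343,"dy":-0.0154},{"dx":0.0343,"dy":-0.0154},{"dx":0.0343,"dy":-0.0154},{"dx":0.0343,"dy":-0.0154},{"rz":-7},{"rz":-7},{"rz":-7},{"rz":-7}]' >/dev/null
python3 -m pendant '[{"rz":-7},{"rz":-7},{"rz":-7},{"rz":-7},{"rz":-7},{"rz":-7},{"rz":-7},{"rz":-7},{"rz":-7},{}]'
cat >> h.py <<'E'
def st():
    s=manip.get_state(); M=q2m(s['ee_rot'])
    print('t',s['clock'],'p',s['position'].round(4),'yaw',np.degrees(np.arctan2(M[1,0],M[0,0])).round(2),'tilt',M[:,2].round(3),'F',s['contact_force'].round(1),'w',round(s['width'],4),'g',round(s['gripper_force'],1),'q',s['qpos'].round(2))
    return s,M
def togo(x,y,z=None):
    s=manip.get_state(); M=q2m(s['ee_rot']); p=s['position']
    print('togo tool',(M.T@(np.array([x,y,p[2] if z is None else z])-p)).round(4))
E
python3 - <<'E'
from h import *
st(); togo(.645,-.148,.188)
im=grab('wrist'); save(im,'pics/w1.png')
E
```

```text
t 0.35 p [ 0.1521 -0.5544  0.1965] yaw 15.34 tilt [-0.  0. -1.] F [-0.4 -0.8 -0.1] w 0.0852 g 0.0 q [-1.42  0.28  1.51 -0.    1.36 -0.12]
togo tool [ 0.5829 -0.2615  0.0086]invalid input
invalid input
invalid input
```

View pics/w1.png

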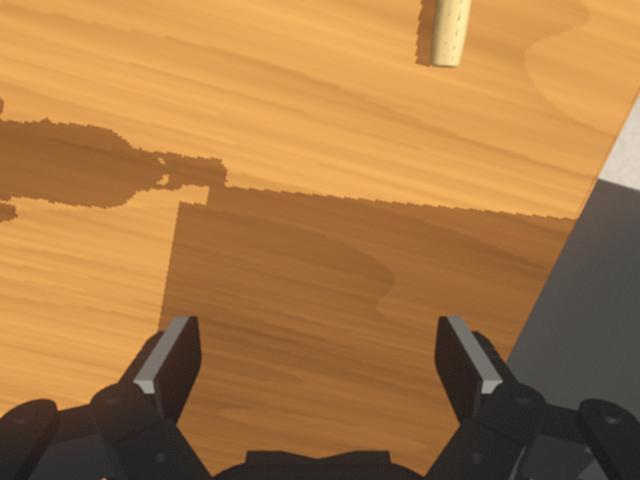

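The arm didn't move because the rows were refused; the picture only shows bench and fingers. I'll test with full rows.

```bash
python3 -m pendant '[{"dx":0,"dy":0,"dz":-0.035,"rx":0,"ry":0,"rz":0,"hand":0.085}]'; python3 -m pendant '[{"dx":0,"dy":0,"dz":-0.035,"rx":0,"ry":0,"rz":0}]';  python3 -m pendant '[{"dz":-0.035,"hand":0.085}]' 40; python3 -c "
from h import *
st()"
```

```text
clock: 0.48
position: [0.1514, -0.5496, 0.2252]
ee_rot: [-0.008, 0.991, 0.133, -0.0]
contact_force: [-0.4, -0.4, -0.3]
width: 0.0848
gripper_force: 0.0
t 0.4833 p [ 0.1514 -0.5496  0.2252] yaw 15.34 tilt [-0.002  0.015 -1.   ] F [-0.4 -0.4 -0.3] w 0.0848 g 0.0 q [-1.42  0.26  1.45  0.    1.44 -0.12]invalid input
invalid input
```

All keys are required.

```bash
python3 -m pendant '[{"dx":0,"dy":0,"dz":-0.035,"rx":0,"ry":0,"rz":0,"hand":0.085},{"dx":0,"dy":0,"dz":-0.035,"rx":0,"ry":0,"rz":0,"hand":0.085},{"dx":0.0343,"dy":-0.0154,"dz":0,"rx":0,"ry":0,"rz":0,"hand":0.085},{"dx":0.0343,"dy":-0.0154,"dz":0,"rx":0,"ry":0,"rz":0,"hand":0.085},{"dx":0.0343,"dy":-0.0154,"dz":0,"rx":0,"ry":0,"rz":0,"hand":0.085},{"dx":0.0343,"dy":-0.0154,"dz":0,"rx":0,"ry":0,"rz":0,"hand":0.085},{"dx":0.0343,"dy":-0.0154,"dz":0,"rx":0,"ry":0,"rz":0,"hand":0.085},{"dx":0.0343,"dy":-0.0154,"dz":0,"rx":0,"ry":0,"rz":0,"hand":0.085},{"dx":0.0343,"dy":-0.0154,"dz":0,"rx":0,"ry":0,"rz":0,"hand":0.085},{"dx":0.0343,"dy":-0.0154,"dz":0,"rx":0,"ry":0,"rz":0,"hand":0.085},{"dx":0.0343,"dy":-0.0154,"dz":0,"rx":0,"ry":0,"rz":0,"hand":0.085},{"dx":0.0343,"dy":-0.0154,"dz":0,"rx":0,"ry":0,"rz":0,"hand":0.085}]' | head -2
python3 -m pendant '[{"dx":0.0343,"dy":-0.0154,"dz":0,"rx":0,"ry":0,"rz":0,"hand":0.085},{"dx":0.0343,"dy":-0.0154,"dz":0,"rx":0,"ry":0,"rz":0,"hand":0.085},{"dx":0.0343,"dy":-0.0154,"dz":0,"rx":0,"ry":0,"rz":0,"hand":0.085},{"dx":0.0343,"dy":-0.0154,"dz":0,"rx":0,"ry":0,"rz":0,"hand":0.085},{"dx":0.0343,"dy":-0.0154,"dz":0,"rx":0,"ry":0,"rz":0,"hand":0.085},{"dx":0.0343,"dy":-0.0154,"dz":0,"rx":0,"ry":0,"rz":0,"hand":0.085},{"dx":0.0343,"dy":-0.0154,"dz":0,"rx":0,"ry":0,"rz":0,"hand":0.085},{"dx":0,"dy":0,"dz":0,"rx":0,"ry":0,"rz":-7,"hand":0.085},{"dx":0,"dy":0,"dz":0,"rx":0,"ry":0,"rz":-7,"hand":0.085},{"dx":0,"dy":0,"dz":0,"rx":0,"ry":0,"rz":-7,"hand":0.085},{"dx":0,"dy":0,"dz":0,"rx":0,"ry":0,"rz":-7,"hand":0.085},{"dx":0,"dy":0,"dz":0,"rx":0,"ry":0,"rz":-7,"hand":0.085}]' | head -2
python3 -m pendant '[{"dx":0,"dy":0,"dz":0,"rx":0,"ry":0,"rz":-7,"hand":0.085},{"dx":0,"dy":0,"dz":0,"rx":0,"ry":0,"rz":-7,"hand":0.085},{"dx":0,"dy":0,"dz":0,"rx":0,"ry":0,"rz":-7,"hand":0.085},{"dx":0,"dy":0,"dz":0,"rx":0,"ry":0,"rz":-7,"hand":0.085},{"dx":0,"dy":0,"dz":0,"rx":0,"ry":0,"rz":-7,"hand":0.085},{"dx":0,"dy":0,"dz":0,"rx":0,"ry":0,"rz":-7,"hand":0.085},{"dx":0,"dy":0,"dz":0,"rx":0,"ry":0,"rz":-7,"hand":0.085},{"dx":0,"dy":0,"dz":0,"rx":0,"ry":0,"rz":-7,"hand":0.085},{"dx":0,"dy":0,"dz":0,"rx":0,"ry":0,"rz":0,"hand":0.085},{"dx":0,"dy":0,"dz":0,"rx":0,"ry":0,"rz":0,"hand":0.085}]' | head -2
python3 - <<'E'
from h import *
st(); togo(.645,-.148,.188)
im=grab('wrist'); save(im,'pics/w1.png')
print(proj(im,[.645,-.148,.22]),proj(im,[.633,-.106,.172]))
st()
E
```

```text
clock: 1.48
position: [0.4434, -0.3138, 0.3019]
clock: 2.48
position: [0.6453, -0.1475, 0.3014]
clock: 3.32
position: [0.6452, -0.1478, 0.3016]
t 3.3167 p [ 0.6452 -0.1478  0.3016] yaw 106.17 tilt [-0. -0. -1.] F [-0.3  0.   0.4] w 0.0851 g 0.0 q [-0.33  0.38  1.1  -0.    1.66 -0.61]
togo tool [-0.0002 -0.0002  0.1136]
(np.float64(316.46256027370583), np.float64(227.29698666214748)) (np.float64(316.72914397752066), np.float64(150.3609383859581))
t 3.3667 p [ 0.6452 -0.1478  0.3016] yaw 106.18 tilt [-0. -0. -1.] F [ 0.2 -0.3 -0.1] w 0.085 g 0.0 q [-0.33  0.38  1.1  -0.    1.66 -0.61]
```

View pics/w1.png

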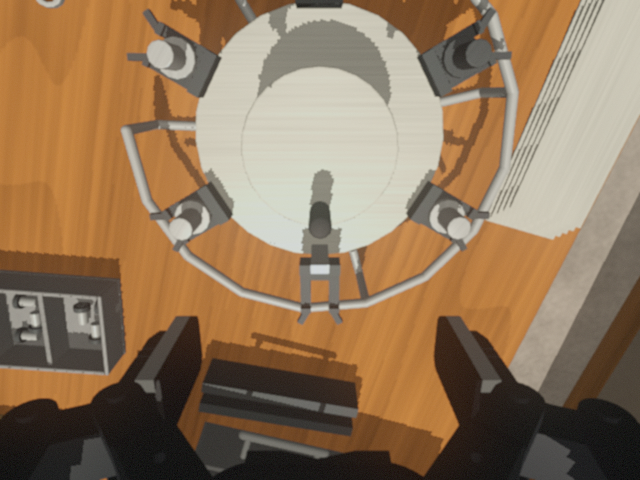

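The crank top is at about (319,214) and the hook at (320,310), both in line with the tool's x axis, so the grasp is lined up. Next I descend and grip.

```bash
python3 -m pendant '[{"dx":0.001,"dy":0.001,"dz":0.025,"rx":0,"ry":0,"rz":0,"hand":0.06},{"dx":0,"dy":0,"dz":0.025,"rx":0,"ry":0,"rz":0,"hand":0.06},{"dx":0,"dy":0,"dz":0.025,"rx":0,"ry":0,"rz":0,"hand":0.06},{"dx":0,"dy":0,"dz":0.02,"rx":0,"ry":0,"rz":0,"hand":0.06},{"dx":0,"dy":0,"dz":0.0176,"rx":0,"ry":0,"rz":0,"hand":0.06},{"dx":0,"dy":0,"dz":0,"rx":0,"ry":0,"rz":0,"hand":0.01},{"dx":0,"dy":0,"dz":0,"rx":0,"ry":0,"rz":0,"hand":0.01},{"dx":0,"dy":0,"dz":0,"rx":0,"ry":0,"rz":0,"hand":0.01},{"dx":0,"dy":0,"dz":0,"rx":0,"ry":0,"rz":0,"hand":0.01},{"dx":0,"dy":0,"dz":0,"rx":0,"ry":0,"rz":0,"hand":0.01}]' 40; python3 -c "
from h import *
st()"
```

```text
clock: 4.2
position: [0.6468, -0.1468, 0.1908]
ee_rot: [0.001, 0.6, 0.8, 0.0]
contact_force: [0.5, 0.3, -0.7]
width: 0.0098
gripper_force: 0.0
t 4.2 p [ 0.6468 -0.1468  0.1908] yaw 106.32 tilt [ 0.003 -0.001 -1.   ] F [ 0.5  0.3 -0.7] w 0.0098 g 0.0 q [-0.33  0.41  1.31 -0.    1.41 -0.61]
```

The fingers closed to 9.8 mm with no force, so they missed the pin. I'll look.

```bash
python3 - <<'E'
from h import *
im=grab('wrist'); save(im,'pics/w2.png')
s=im['s'];print(s['position'],s['width'])
for z in (.175,.22): print(proj(im,[.645,-.148,z]))
print(proj(im,s['position']))
E
```

```text
[ 0.64676458 -0.14683989  0.19080657] 0.009781218253385375
(np.float64(312.6314701051739), np.float64(268.1493165540603))
(np.float64(311.77364795644246), np.float64(313.1191462137871))
(np.float64(316.65912728040337), np.float64(280.50901492238995))
```

View pics/w2.png

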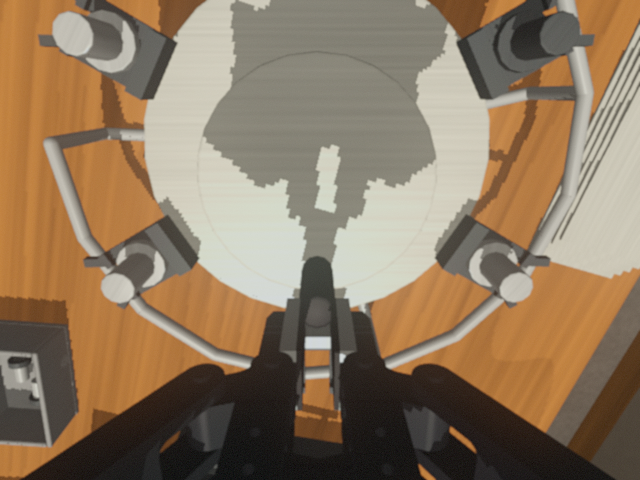

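The picture shows the pin (top at (317,312), foot at (317,262)) between the pads, which seem to be just around it. I'll close further.

```bash
python3 -m pendant '[{"dx":0,"dy":0,"dz":0.002,"rx":0,"ry":0,"rz":0,"hand":0},{"dx":0,"dy":0,"dz":0,"rx":0,"ry":0,"rz":0,"hand":0},{"dx":0,"dy":0,"dz":0,"rx":0,"ry":0,"rz":0,"hand":0},{"dx":0,"dy":0,"dz":0,"rx":0,"ry":0,"rz":0,"hand":0}]' 40; python3 -c "
from h import *
st()"
```

```text
clock: 4.58
position: [0.6458, -0.1465, 0.1871]
ee_rot: [0.0, 0.599, 0.8, -0.0]
contact_force: [0.3, -0.2, -0.5]
width: -0.0001
gripper_force: 0.0
t 4.5833 p [ 0.6458 -0.1465  0.1871] yaw 106.34 tilt [-0. -0. -1.] F [ 0.3 -0.2 -0.5] w -0.0001 g 0.0 q [-0.33  0.41  1.32 -0.    1.41 -0.61]
```

```bash
python3 - <<'E'
from h import *
a=grab('wrist')
A=cv2.resize(a['frame'][210:410,220:420],(400,400),interpolation=cv2.INTER_CUBIC)
s=grab('side');print(proj(s,[.646,-.147,.19]))
u,v=map(int,proj(s,[.646,-.147,.19]))
B=cv2.resize(s['frame'][v-50:v+50,u-50:u+50],(400,400),interpolation=cv2.INTER_CUBIC)
cv2.imwrite('pics/m.png',np.hstack([A,B])[:,:,::-1])
for z in (.175,.22): print(proj(a,[.645,-.148,z]))
E
```

```text
(np.float64(317.3157271813377), np.float64(179.61684287337397))
(np.float64(314.24902761092335), np.float64(272.1794512029792))
(np.float64(313.50763466944716), np.float64(318.93256060607996))
```

View pics/m.png

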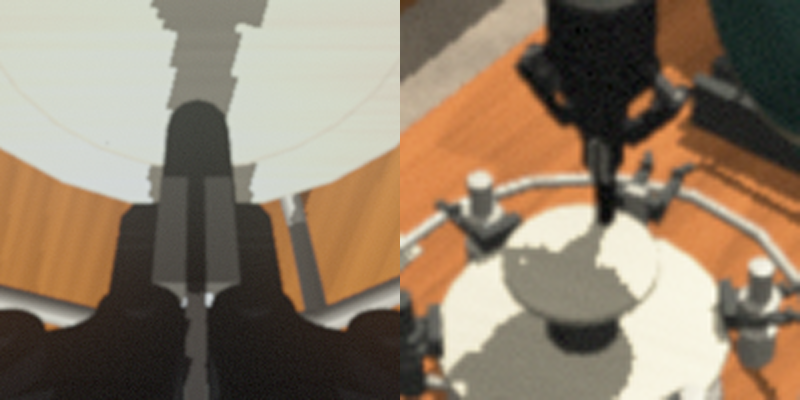

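The last view shows the shut pad tips just above the pin top. By the calibration they sit about 30 mm behind the stated TCP, which also explains the empty grip. I'll open, descend in small steps watching the force, and regrip lower.

```bash
python3 -m pendant '[{"dx":0,"dy":0.001,"dz":0,"rx":0,"ry":0,"rz":0,"hand":0.045},{"dx":0,"dy":0,"dz":0,"rx":0,"ry":0,"rz":0,"hand":0.045},{"dx":0,"dy":0,"dz":0,"rx":0,"ry":0,"rz":0,"hand":0.045},{"dx":0,"dy":0,"dz":0.004,"rx":0,"ry":0,"rz":0,"hand":0.045},{"dx":0,"dy":0,"dz":0.004,"rx":0,"ry":0,"rz":0,"hand":0.045},{"dx":0,"dy":0,"dz":0.003,"rx":0,"ry":0,"rz":0,"hand":0.045},{"dx":0,"dy":0,"dz":0.003,"rx":0,"ry":0,"rz":0,"hand":0.045}]'
python3 -m pendant '[{"dx":0,"dy":0,"dz":0.002,"rx":0,"ry":0,"rz":0,"hand":0.045}]'
python3 -m pendant '[{"dx":0,"dy":0,"dz":0.002,"rx":0,"ry":0,"rz":0,"hand":0.045}]'
python3 - <<'E'
from h import *
st()
# where do the shut/open tips show: vertical extents need no picture; tool-z of a pad edge seen at (198,318) w1
E
```

```text
clock: 5.27
position: [0.6465, -0.1462, 0.1724]
ee_rot: [-0.0, 0.599, 0.8, -0.0]
contact_force: [0.4, 0.4, 0.0]
width: 0.0449
gripper_force: 0.0
clock: 5.35
position: [0.6465, -0.1461, 0.1703]
ee_rot: [-0.0, 0.599, 0.8, -0.0]
contact_force: [-0.2, 1.0, -0.2]
width: 0.0449
gripper_force: 0.0
clock: 5.43
position: [0.6467, -0.1462, 0.1686]
ee_rot: [-0.0, 0.599, 0.8, -0.0]
contact_force: [0.0, 0.6, 0.2]
width: 0.045
gripper_force: 0.0
t 5.4333 p [ 0.6467 -0.1462  0.1686] yaw 106.34 tilt [-0.  0. -1.] F [0.  0.6 0.2] w 0.045 g 0.0 q [-0.33  0.42  1.35 -0.    1.37 -0.61]
```

Past 172 mm with no contact, so the real tips are higher than the TCP. I'll go down another 8 mm and grip.

```bash
python3 -m pendant '[{"dx":0,"dy":0,"dz":0.002,"rx":0,"ry":0,"rz":0,"hand":0.045},{"dx":0,"dy":0,"dz":0.002,"rx":0,"ry":0,"rz":0,"hand":0.045}]'|sed -n '2p;4p'
python3 -m pendant '[{"dx":0,"dy":0,"dz":0.002,"rx":0,"ry":0,"rz":0,"hand":0.045},{"dx":0,"dy":0,"dz":0.002,"rx":0,"ry":0,"rz":0,"hand":0.045}]'|sed -n '2p;4p'
python3 -m pendant '[{"dx":0,"dy":0,"dz":0,"rx":0,"ry":0,"rz":0,"hand":0.005},{"dx":0,"dy":0,"dz":0,"rx":0,"ry":0,"rz":0,"hand":0.005},{"dx":0,"dy":0,"dz":0,"rx":0,"ry":0,"rz":0,"hand":0.005},{"dx":0,"dy":0,"dz":0,"rx":0,"ry":0,"rz":0,"hand":0.005},{"dx":0,"dy":0,"dz":0,"rx":0,"ry":0,"rz":0,"hand":0.005}]' 40; python3 -c "
from h import *
st()"
```

```text
position: [0.6469, -0.1463, 0.1649]
contact_force: [-0.0, -0.0, 0.3]
position: [0.6469, -0.1463, 0.161]
contact_force: [-0.6, 0.3, -0.2]
clock: 6.18
position: [0.6463, -0.1464, 0.1613]
ee_rot: [-0.0, 0.599, 0.8, -0.0]
contact_force: [-1.9, -0.3, 0.7]
width: 0.0148
gripper_force: 39.1
t 6.1833 p [ 0.6463 -0.1464  0.1613] yaw 106.34 tilt [-0.001 -0.    -1.   ] F [-1.9 -0.3  0.7] w 0.0148 g 39.1 q [-0.33  0.43  1.36 -0.    1.36 -0.61]
```

Gripped: 14.8 mm opening, 39 N. Now the arc, 24 rows of 5.02°.

```bash
python3 -m pendant '[{"dx":0.0002,"dy":-0.0039,"dz":0,"rx":0,"ry":0,"rz":5.02,"hand":0.005},{"dx":0.0002,"dy":-0.0039,"dz":0,"rx":0,"ry":0,"rz":5.02,"hand":0.005},{"dx":0.0002,"dy":-0.0039,"dz":0,"rx":0,"ry":0,"rz":5.02,"hand":0.005},{"dx":0.0002,"dy":-0.0039,"dz":0,"rx":0,"ry":0,"rz":5.02,"hand":0.005},{"dx":0.0002,"dy":-0.0039,"dz":0,"rx":0,"ry":0,"rz":5.02,"hand":0.005},{"dx":0.0002,"dy":-0.0039,"dz":0,"rx":0,"ry":0,"rz":5.02,"hand":0.005}]'
python3 -m pendant '[{"dx":0.0002,"dy":-0.0039,"dz":0,"rx":0,"ry":0,"rz":5.02,"hand":0.005},{"dx":0.0002,"dy":-0.0039,"dz":0,"rx":0,"ry":0,"rz":5.02,"hand":0.005},{"dx":0.0002,"dy":-0.0039,"dz":0,"rx":0,"ry":0,"rz":5.02,"hand":0.005},{"dx":0.0002,"dy":-0.0039,"dz":0,"rx":0,"ry":0,"rz":5.02,"hand":0.005},{"dx":0.0002,"dy":-0.0039,"dz":0,"rx":0,"ry":0,"rz":5.02,"hand":0.005},{"dx":0.0002,"dy":-0.0039,"dz":0,"rx":0,"ry":0,"rz":5.02,"hand":0.005}]'
python3 - <<'E'
from h import *
s,M=st(); d=s['position'][:2]-[.633,-.106]; print(np.hypot(*d),np.degrees(np.arctan2(d[1],d[0])))
E
```

```text
clock: 6.68
position: [0.6272, -0.1471, 0.1613]
ee_rot: [0.003, 0.788, 0.616, 0.003]
contact_force: [6.3, -0.5, -3.4]
width: 0.0143
gripper_force: 39.4
clock: 7.18
position: [0.6071, -0.1377, 0.1613]
ee_rot: [0.004, 0.921, 0.39, 0.003]
contact_force: [6.3, -5.2, -4.8]
width: 0.0147
gripper_force: 39.3
t 7.1833 p [ 0.6071 -0.1377  0.1613] yaw 45.85 tilt [ 0.008 -0.005 -1.   ] F [ 6.3 -5.2 -4.8] w 0.0147 g 39.3 q [-0.33  0.36  1.46 -0.    1.31  0.44]
0.040943219771970386 -129.20486154176106
```

```bash
python3 -m pendant '[{"dx":0.0002,"dy":-0.0039,"dz":0,"rx":0,"ry":0,"rz":5.02,"hand":0.005},{"dx":0.0002,"dy":-0.0039,"dz":0,"rx":0,"ry":0,"rz":5.02,"hand":0.005},{"dx":0.0002,"dy":-0.0039,"dz":0,"rx":0,"ry":0,"rz":5.02,"hand":0.005},{"dx":0.0002,"dy":-0.0039,"dz":0,"rx":0,"ry":0,"rz":5.02,"hand":0.005},{"dx":0.0002,"dy":-0.0039,"dz":0,"rx":0,"ry":0,"rz":5.02,"hand":0.005},{"dx":0.0002,"dy":-0.0039,"dz":0,"rx":0,"ry":0,"rz":5.02,"hand":0.005}]'|tail -3
python3 -m pendant '[{"dx":0.0002,"dy":-0.0039,"dz":0,"rx":0,"ry":0,"rz":5.02,"hand":0.005},{"dx":0.0002,"dy":-0.0039,"dz":0,"rx":0,"ry":0,"rz":5.02,"hand":0.005},{"dx":0.0002,"dy":-0.0039,"dz":0,"rx":0,"ry":0,"rz":5.02,"hand":0.005},{"dx":0.0002,"dy":-0.0039,"dz":0,"rx":0,"ry":0,"rz":5.02,"hand":0.005},{"dx":0.0002,"dy":-0.0039,"dz":0,"rx":0,"ry":0,"rz":5.02,"hand":0.005},{"dx":0.0002,"dy":-0.0039,"dz":0,"rx":0,"ry":0,"rz":5.02,"hand":0.005},{"dx":0,"dy":0,"dz":0,"rx":0,"ry":0,"rz":0,"hand":0.005},{"dx":0,"dy":0,"dz":0,"rx":0,"ry":0,"rz":0,"hand":0.005}]'|tail -3
python3 - <<'E'
from h import *
s,M=st(); d=s['position'][:2]-[.633,-.106]; print(np.hypot(*d),np.degrees(np.arctan2(d[1],d[0])))
im=grab('wrist'); save(im,'pics/w3.png')
t=grab('top'); save(t,'pics/t3.png')
A=im['frame']; cv2.imwrite('pics/w3b.png',A[:,:,::-1])
for n,p in dict(axis=[.633,-.106,.172],gap=[.502,-.073,.127],e1=[.633+.18*np.cos(np.radians(137.8)),-.106+.18*np.sin(np.radians(137.8)),.082],e2=[.633+.18*np.cos(np.radians(193.8)),-.106+.18*np.sin(np.radians(193.8)),.082]).items(): print(n,proj(im,p),proj(t,p))
E
```

```text
contact_force: [3.9, -8.7, -4.0]
width: 0.0147
gripper_force: 39.3
contact_force: [0.6, -7.1, -2.3]
width: 0.0141
gripper_force: 39.4
t 8.35 p [ 0.593  -0.0955  0.1613] yaw -14.15 tilt [ 0.003 -0.006 -1.   ] F [ 0.6 -7.1 -2.3] w 0.0141 g 39.4 q [-0.27  0.33  1.51 -0.01  1.29  1.55]
0.04139633946350318 165.31228477128653
axis (np.float64(318.9863597798006), np.float64(201.72541560875968)) (np.float64(353.07123760272856), np.float64(201.88438610969953))
gap (np.float64(318.2111107202586), np.float64(395.5721930693735)) (np.float64(339.7405380407413), np.float64(253.67821679750568))
e1 (np.float64(203.6886731645543), np.float64(380.62183675700334)) (np.float64(307.1516711311437), np.float64(255.77753544144326))
e2 (np.float64(431.13760946250886), np.float64(379.98534070709024)) (np.float64(367.45278570370203), np.float64(271.57118807334734))
```

```bash
python3 -m pendant '[{"dx":0,"dy":0,"dz":0,"rx":0,"ry":0,"rz":0,"hand":0.045},{"dx":0,"dy":0,"dz":0,"rx":0,"ry":0,"rz":0,"hand":0.045},{"dx":0,"dy":0,"dz":0,"rx":0,"ry":0,"rz":0,"hand":0.045},{"dx":0,"dy":0,"dz":-0.02,"rx":0,"ry":0,"rz":0,"hand":0.045},{"dx":0,"dy":0,"dz":-0.03,"rx":0,"ry":0,"rz":0,"hand":0.045},{"dx":0,"dy":0,"dz":-0.04,"rx":0,"ry":0,"rz":0,"hand":0.085},{"dx":0,"dy":0,"dz":-0.04,"rx":0,"ry":0,"rz":0,"hand":0.085},{"dx":0,"dy":0,"dz":-0.02,"rx":0,"ry":0,"rz":0,"hand":0.085},{"dx":0,"dy":0,"dz":0,"rx":0,"ry":0,"rz":0,"hand":0.085}]'|tail -3
python3 - <<'E'
from h import *
s,M=st()
im=grab('wrist'); f=im['frame']; save(im,'pics/w4.png'); np.savez('w4.npz',f=f)
for n,p in dict(axis=[.633,-.106,.172],gap=[.502,-.073,.127],e1=[.633+.18*np.cos(np.radians(137.8)),-.106+.18*np.sin(np.radians(137.8)),.082],e2=[.633+.18*np.cos(np.radians(193.8)),-.106+.18*np.sin(np.radians(193.8)),.082]).items(): print(n,proj(im,p))
E
```

```text
contact_force: [0.1, -0.3, 0.6]
width: 0.085
gripper_force: 0.0
t 9.2 p [ 0.5941 -0.0922  0.3176] yaw -14.1 tilt [ 0.012 -0.003 -1.   ] F [ 0.1 -0.3  0.6] w 0.085 g 0.0 q [-0.27  0.27  1.22  0.    1.64  1.55]
axis (np.float64(322.7884747596204), np.float64(154.15217483223097))
gap (np.float64(321.63621872534225), np.float64(287.69506769691117))
e1 (np.float64(244.27913872090227), np.float64(289.5356762448765))
e2 (np.float64(397.77933955756555), np.float64(289.76937443798647))
```

View pics/w4.png

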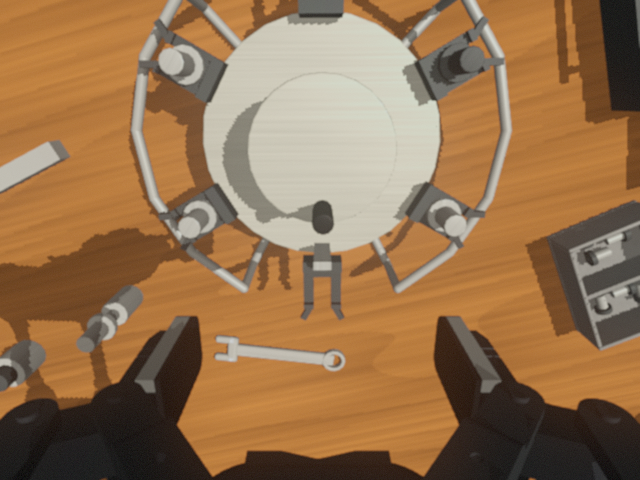

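The hook, seen at about (322,300), is midway between the rail ends at (244.5,290) and (399,290). I'll refine its angle by mask and check the punch's top in this view.

```bash
python3 - <<'E'
from h import *
im=grab('wrist'); f=im['frame']; hsv=cv2.cvtColor(f,cv2.COLOR_RGB2HSV)
s=im['s']
dark=((hsv[:,:,2]<130)&(hsv[:,:,1]<110))
for r in (280,286,292,298,303):
    c=np.where(dark[r,290:355])[0]+290; 
    if len(c): 
        m=(c.min()+c.max())/2; P=onz(im,m,r,.127); d=P[:2]-[.633,-.106]; print(r,c.min(),c.max(),P.round(4),np.hypot(*d).round(4),np.degrees(np.arctan2(d[1],d[0])).round(2))
# rail ends, light grey
for p in ((244.5,290),(399,290)):
    P=onz(im,*p,.082); d=P[:2]-[.633,-.106]; print(P.round(4),np.hypot(*d).round(4),np.degrees(np.arctan2(d[1],d[0])).round(2))
# disc centre by circle of plate/disc
pl=((hsv[:,:,1]<45)&(hsv[:,:,2]>150)).astype(np.uint8); pl=cv2.morphologyEx(pl,cv2.MORPH_OPEN,np.ones((9,9)))
cs=max(cv2.findContours(pl,0,1)[0],key=cv2.contourArea); h=cv2.convexHull(cs); (e)=cv2.fitEllipse(h); print('plate',e)
print('axis proj z=.12',proj(im,[.633,-.106,.125]))
print('punch top proj',proj(im,[.490,.187,.116]),proj(im,[.490,.187,.0]))
lt=((hsv[:,:,1]<70)&(hsv[:,:,2]>90)).astype(np.uint8)[280:360,70:150]
n,l,stt,cc=cv2.connectedComponentsWithStats(lt); print(stt[1:][stt[1:,4]>40],(cc[1:]+[70,280])[stt[1:,4]>40])
togo(.490,.187,.2)
E
```

```text
280 304 339 [ 0.5091 -0.0746  0.127 ] 0.1278 165.79
286 304 340 [ 0.5028 -0.0736  0.127 ] 0.1342 166.01
292 304 340 [ 0.4965 -0.072   0.127 ] 0.1406 166.01
298 304 339 [ 0.4903 -0.07    0.127 ] 0.1472 165.82
303 305 340 [ 0.4848 -0.0696  0.127 ] 0.1526 166.2
[0.4978 0.0146 0.082 ] 0.1812 138.27
[ 0.4566 -0.1494  0.082 ] 0.1817 -166.19
plate ((321.3358154296875, 128.27294921875), (239.22718811035156, 244.66818237304688), 179.2841796875)
axis proj z=.12 (np.float64(322.1738266481828), np.float64(145.2248567295582))
punch top proj (np.float64(85.01073689872348), np.float64(346.87739173214715)) (np.float64(131.90078223014325), np.float64(296.4127087419179))
[[   5    4   67   67 1691]] [[110.12300414 315.08929627]]
togo tool [-0.1669 -0.2455  0.1117]
```

The hook is at 166.0° and the gap middle at 166.04°, so the carousel is aligned. Now over to the punch.

```bash
python3 -m pendant '[{"dx":-0.0209,"dy":-0.0307,"dz":0,"rx":0,"ry":0,"rz":0,"hand":0.085},{"dx":-0.0209,"dy":-0.0307,"dz":0,"rx":0,"ry":0,"rz":0,"hand":0.085},{"dx":-0.0209,"dy":-0.0307,"dz":0,"rx":0,"ry":0,"rz":0,"hand":0.085},{"dx":-0.0209,"dy":-0.0307,"dz":0,"rx":0,"ry":0,"rz":0,"hand":0.085},{"dx":-0.0209,"dy":-0.0307,"dz":0.02,"rx":0,"ry":0,"rz":0,"hand":0.085},{"dx":-0.0209,"dy":-0.0307,"dz":0.02,"rx":0,"ry":0,"rz":0,"hand":0.085},{"dx":-0.0209,"dy":-0.0307,"dz":0.02,"rx":0,"ry":0,"rz":0,"hand":0.085},{"dx":-0.0209,"dy":-0.0307,"dz":0.02,"rx":0,"ry":0,"rz":0,"hand":0.085},{"dx":0,"dy":0,"dz":0,"rx":0,"ry":0,"rz":0,"hand":0.085},{"dx":0,"dy":0,"dz":0,"rx":0,"ry":0,"rz":0,"hand":0.085}]'|tail -3
python3 - <<'E'
from h import *
s,M=st(); im=grab('wrist'); f=im['frame']; save(im,'pics/w5.png'); hsv=cv2.cvtColor(f,cv2.COLOR_RGB2HSV)
a=np.array(proj(im,[.490,.187,.116])); b=np.array(proj(im,[.490,.187,0])); print(a,b)
m=((hsv[:,:,1]<70)&(hsv[:,:,2]>60)).astype(np.uint8); m[:,:200]=0;m[:,440:]=0
n,l,t,c=cv2.connectedComponentsWithStats(m)
for i in range(1,n):
    if t[i,4]>150: print(t[i],c[i].round(1))
i=l[int((.7*a+.3*b)[1]),int((.7*a+.3*b)[0])]; print('lab',i)
for r in range(int(min(a[1],b[1]))-25,int(max(a[1],b[1]))+25,6):
    x=np.where(l[r]==i)[0] if i else []
    if len(x): print(r,x.min(),x.max())
E
```

```text
contact_force: [0.5, 0.0, 0.1]
width: 0.0848
gripper_force: 0.0
t 10.1333 p [0.4869 0.1864 0.229 ] yaw -13.9 tilt [-0.006 -0.002 -1.   ] F [0.5 0.  0.1] w 0.0848 g 0.0 q [ 0.23  0.18  1.55 -0.    1.41  2.05]
[315.41473948 210.26978317] [315.62233511 178.28087238]
[ 294  161   39   58 1749] [313.3 189.6]
[413 233  27  36 556] [429.5 251.8]
lab 2
165 303 324
171 299 328
177 298 330
183 297 331
189 294 332
195 294 332
201 296 331
207 299 328
213 302 324
```

The punch blob is at (313,190) and its expected position was (315.5,194), about 1–2 mm off, which is fine. I'll descend and grip the shank above the collar.

```bash
python3 -c "
from h import *
togo(.490,.187,.052)"; python3 -m pendant '[{"dx":0.004,"dy":-0.001,"dz":0.03,"rx":0,"ry":0,"rz":0,"hand":0.07},{"dx":0,"dy":0,"dz":0.03,"rx":0,"ry":0,"rz":0,"hand":0.07},{"dx":0,"dy":0,"dz":0.03,"rx":0,"ry":0,"rz":0,"hand":0.07},{"dx":0,"dy":0,"dz":0.03,"rx":0,"ry":0,"rz":0,"hand":0.07},{"dx":0,"dy":0,"dz":0.03,"rx":0,"ry":0,"rz":0,"hand":0.07},{"dx":0,"dy":0,"dz":0.016,"rx":0,"ry":0,"rz":0,"hand":0.07},{"dx":0,"dy":0,"dz":0.010,"rx":0,"ry":0,"rz":0,"hand":0.07},{"dx":0,"dy":0,"dz":0,"rx":0,"ry":0,"rz":0,"hand":0.07}]'|sed -n '2p;4p'
python3 -m pendant '[{"dx":0,"dy":0,"dz":0,"rx":0,"ry":0,"rz":0,"hand":0.035},{"dx":0,"dy":0,"dz":0,"rx":0,"ry":0,"rz":0,"hand":0.028},{"dx":0,"dy":0,"dz":0,"rx":0,"ry":0,"rz":0,"hand":0.02},{"dx":0,"dy":0,"dz":0,"rx":0,"ry":0,"rz":0,"hand":0.01},{"dx":0,"dy":0,"dz":0,"rx":0,"ry":0,"rz":0,"hand":0.01},{"dx":0,"dy":0,"dz":0,"rx":0,"ry":0,"rz":0,"hand":0.01},{"dx":0,"dy":0,"dz":0,"rx":0,"ry":0,"rz":0,"hand":0.01}]' 60; python3 -c "
from h import *
st()"
```

```text
togo tool [ 0.0015 -0.0023  0.1783]
position: [0.4933, 0.1835, 0.0541]
contact_force: [-0.8, -0.7, 0.3]
clock: 11.43
position: [0.4954, 0.1859, 0.0575]
ee_rot: [-0.001, 0.992, -0.123, 0.002]
contact_force: [-0.4, 0.7, 6.7]
width: 0.0182
gripper_force: 58.8
t 11.4333 p [0.4954 0.1859 0.0575] yaw -14.14 tilt [ 0.003  0.001 -1.   ] F [-0.4  0.7  6.7] w 0.0182 g 58.8 q [0.23 0.32 1.81 0.   1.   2.04]
```

Gripped: 18.2 mm opening, 59 N, pads just on the collar. The shoulder is now at TCP z + 16.5 mm. I'll lift and carry it to a point 270 mm from the axis on the gap's radius.

```bash
python3 -m pendant '[{"dx":0,"dy":0,"dz":-0.01,"rx":0,"ry":0,"rz":0,"hand":0.01},{"dx":0,"dy":0,"dz":-0.03,"rx":0,"ry":0,"rz":0,"hand":0.01},{"dx":0,"dy":0,"dz":-0.03,"rx":0,"ry":0,"rz":0,"hand":0.01},{"dx":0,"dy":0,"dz":-0.03,"rx":0,"ry":0,"rz":0,"hand":0.01},{"dx":0,"dy":0,"dz":-0.03,"rx":0,"ry":0,"rz":0,"hand":0.01},{"dx":0,"dy":0,"dz":-0.015,"rx":0,"ry":0,"rz":0,"hand":0.01},{"dx":0,"dy":0,"dz":0,"rx":0,"ry":0,"rz":0,"hand":0.01}]'
python3 - <<'E'
from h import *
s,M=st(); a=np.radians(166); P=np.array([.633,-.106])+.27*np.array([np.cos(a),np.sin(a)]); print(P); togo(*P)
E
```

```text
clock: 12.02
position: [0.4958, 0.1854, 0.2047]
ee_rot: [-0.001, 0.992, -0.123, 0.003]
contact_force: [1.7, 0.4, -4.7]
width: 0.0182
gripper_force: 59.7
t 12.0167 p [0.4958 0.1854 0.2047] yaw -14.12 tilt [ 0.007  0.001 -1.   ] F [ 1.7  0.4 -4.7] w 0.0182 g 59.7 q [ 0.23  0.2   1.59 -0.    1.35  2.04]
[ 0.37102015 -0.04068109]
togo tool [-0.0658  0.2497 -0.001 ]
```

```bash
python3 -m pendant '[{"dx":-0.0082,"dy":0.0312,"dz":0,"rx":0,"ry":0,"rz":0,"hand":0.01},{"dx":-0.0082,"dy":0.0312,"dz":0,"rx":0,"ry":0,"rz":0,"hand":0.01},{"dx":-0.0082,"dy":0.0312,"dz":0,"rx":0,"ry":0,"rz":0,"hand":0.01},{"dx":-0.0082,"dy":0.0312,"dz":0,"rx":0,"ry":0,"rz":0,"hand":0.01},{"dx":-0.0082,"dy":0.0312,"dz":0,"rx":0,"ry":0,"rz":0,"hand":0.01},{"dx":-0.0082,"dy":0.0312,"dz":0,"rx":0,"ry":0,"rz":0,"hand":0.01},{"dx":-0.0082,"dy":0.0312,"dz":0,"rx":0,"ry":0,"rz":0,"hand":0.01},{"dx":-0.0082,"dy":0.0312,"dz":0,"rx":0,"ry":0,"rz":0,"hand":0.01},{"dx":0,"dy":0,"dz":0,"rx":0,"ry":0,"rz":0,"hand":0.01},{"dx":0,"dy":0,"dz":0,"rx":0,"ry":0,"rz":0,"hand":0.01},{"dx":0,"dy":0,"dz":0,"rx":0,"ry":0,"rz":0,"hand":0.01}]'|sed -n 2p
python3 - <<'E'
from h import *
import pickle
s,M=st(); im=grab('wrist'); save(im,'pics/w6.png'); pickle.dump(im,open('w6.pkl','wb'))
f=im['frame'];hsv=cv2.cvtColor(f,cv2.COLOR_RGB2HSV)
for r in (.126,.135,.173): 
    a=np.radians(166); print(r,proj(im,[.633+r*np.cos(a),-.106+r*np.sin(a),.127]))
dark=((hsv[:,:,2]<130)&(hsv[:,:,1]<110))
for r in range(20,180,6):
    c=np.where(dark[r,230:400])[0]+230
    g=np.split(c,np.where(np.diff(c)>1)[0]+1) if len(c) else []
    print(r,[(x[0],x[-1]) for x in g if len(x)>2])
print('w4')
f=np.load('w4.npz')['f'];hsv=cv2.cvtColor(f,cv2.COLOR_RGB2HSV);dark=((hsv[:,:,2]<130)&(hsv[:,:,1]<110))
for r in range(252,326,4):
    c=np.where(dark[r,290:355])[0]+290
    g=np.split(c,np.where(np.diff(c)>1)[0]+1) if len(c) else []
    print(r,[(x[0],x[-1]) for x in g if len(x)>2])
E
```

```text
position: [0.3685, -0.0405, 0.1999]
t 12.9333 p [ 0.3685 -0.0405  0.1999] yaw -14.2 tilt [-0.002  0.001 -1.   ] F [ 1.2  0.8 -4.5] w 0.0179 g 60.1 q [-0.3  -0.04  1.87  0.    1.31  1.52]
0.126 (np.float64(316.0876681292077), np.float64(-33.841878151130885))
0.135 (np.float64(316.1707575811271), np.float64(-14.158641236649544))
0.173 (np.float64(316.49833698334743), np.float64(63.44233979356852))
20 [(np.int64(230), np.int64(233)), (np.int64(283), np.int64(300)), (np.int64(333), np.int64(349))]
26 [(np.int64(283), np.int64(300)), (np.int64(333), np.int64(349))]
32 [(np.int64(289), np.int64(300)), (np.int64(334), np.int64(344))]
38 [(np.int64(288), np.int64(298)), (np.int64(336), np.int64(346))]
44 [(np.int64(285), np.int64(295)), (np.int64(338), np.int64(349))]
50 [(np.int64(282), np.int64(292)), (np.int64(341), np.int64(352))]
56 [(np.int64(279), np.int64(290)), (np.int64(345), np.int64(354))]
62 []
68 []
74 []
80 []
86 []
92 []
98 []
104 []
110 []
116 []
122 []
128 []
134 []
140 []
146 []
152 []
158 []
164 []
170 []
176 []
w4
252 [(np.int64(314), np.int64(329))]
256 [(np.int64(304),
[... 269 characters left out ...]
 [(np.int64(304), np.int64(312)), (np.int64(331), np.int64(340))]
284 [(np.int64(304), np.int64(312)), (np.int64(332), np.int64(339))]
288 [(np.int64(304), np.int64(312)), (np.int64(332), np.int64(339))]
292 [(np.int64(304), np.int64(312)), (np.int64(332), np.int64(340))]
296 [(np.int64(304), np.int64(312)), (np.int64(331), np.int64(339))]
300 [(np.int64(305), np.int64(312)), (np.int64(331), np.int64(339))]
304 [(np.int64(304), np.int64(312)), (np.int64(331), np.int64(340))]
308 [(np.int64(305), np.int64(312)), (np.int64(332), np.int64(340))]
312 [(np.int64(303), np.int64(309)), (np.int64(335), np.int64(341))]
316 [(np.int64(301), np.int64(307)), (np.int64(338), np.int64(343))]
320 []
324 []
```

View pics/w6.png

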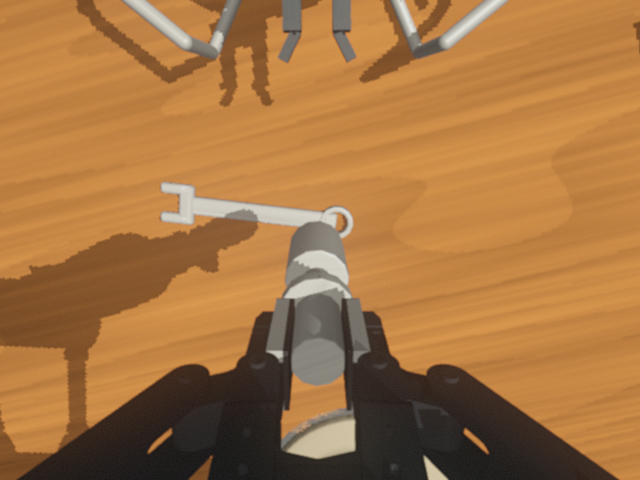

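The picture shows the punch upright in the grip (foot about (318,228), shank top about (318,362)) and the hook's mouth tips at row 61, columns 279–354. I'll work out the seat height and lateral offset from w4 and w6.

```bash
python3 - <<'E'
from h import *
import pickle
from scipy.optimize import least_squares
im=pickle.load(open('w6.pkl','rb')); f6=im['frame']; f4=np.load('w4.npz')['f']
i4=dict(im); i4['s']=dict(im['s']); i4['s']['position']=np.array([.5941,-.0922,.3176])
a=np.radians(-14.1); Rm=np.column_stack([[np.cos(a),np.sin(a),0],[np.sin(a),-np.cos(a),0],[.012,-.003,-1]]); 
q=R.from_matrix(Rm).as_quat(); i4['s']['ee_rot']=np.array([q[3],*q[:3]])
def tips(f,r0,r1,ca,cb):
    h=cv2.cvtColor(f,cv2.COLOR_RGB2HSV); d=((h[:,:,2]<130)&(h[:,:,1]<110))
    return [(r,d[r,ca:cb].sum()) for r in range(r0,r1)]
print(tips(f6,54,68,270,316)); print(tips(f4,310,324,295,322))
# punch columns in w6
h=cv2.cvtColor(f6,cv2.COLOR_RGB2HSV)
for r in (235,245,255,265): 
    c=np.where(h[r,270:370,1]<90)[0]+270; print(r,c.min(),c.max(),end=' ; ')
print()
for r6,r4 in ((60.5,318.5),(61.5,318.5),(60.5,319.5)):
    p1,d1=ray(im,316.5,r6); p2,d2=ray(i4,322,r4)
    t=np.linalg.lstsq(np.column_stack([d1,-d2]),p2-p1,rcond=None)[0]; A=p1+d1*t[0];B=p2+d2*t[1]; P=(A+B)/2
    print(P.round(4),np.linalg.norm(A-B).round(4),np.hypot(*(P[:2]-[.633,-.106])).round(4))
E
```

```text
[(54, np.int64(11)), (55, np.int64(11)), (56, np.int64(12)), (57, np.int64(11)), (58, np.int64(8)), (59, np.int64(7)), (60, np.int64(5)), (61, np.int64(2)), (62, np.int64(0)), (63, np.int64(0)), (64, np.int64(0)), (65, np.int64(0)), (66, np.int64(0)), (67, np.int64(0))]
[(310, np.int64(6)), (311, np.int64(7)), (312, np.int64(7)), (313, np.int64(7)), (314, np.int64(7)), (315, np.int64(6)), (316, np.int64(7)), (317, np.int64(6)), (318, np.int64(3)), (319, np.int64(0)), (320, np.int64(0)), (321, np.int64(0)), (322, np.int64(0)), (323, np.int64(0))]
235 294 346 ; 245 291 342 ; 255 289 344 ; 265 287 346 ; 
[ 0.4667 -0.0646  0.1257] 0.0001 0.1714
[ 0.4662 -0.0645  0.1249] 0.0001 0.1719
[ 0.4666 -0.0646  0.1275] 0.0001 0.1715
```

Seat z is about 126 mm (expected 117–137). The lateral offset is essentially zero. I'll go to shoulder z ≈ 137 mm (TCP 120.5 mm) and in to just outside the mouth.

```bash
python3 -m pendant '[{"dx":0,"dy":0,"dz":0.03,"rx":0,"ry":0,"rz":0,"hand":0.01},{"dx":0,"dy":0,"dz":0.03,"rx":0,"ry":0,"rz":0,"hand":0.01},{"dx":0,"dy":0,"dz":0.0195,"rx":0,"ry":0,"rz":0,"hand":0.01},{"dx":0.02,"dy":0,"dz":0,"rx":0,"ry":0,"rz":0,"hand":0.01},{"dx":0.025,"dy":0,"dz":0,"rx":0,"ry":0,"rz":0,"hand":0.01},{"dx":0.025,"dy":0,"dz":0,"rx":0,"ry":0,"rz":0,"hand":0.01},{"dx":0.01,"dy":0,"dz":0,"rx":0,"ry":0,"rz":0,"hand":0.01},{"dx":0,"dy":0,"dz":0,"rx":0,"ry":0,"rz":0,"hand":0.01},{"dx":0,"dy":0,"dz":0,"rx":0,"ry":0,"rz":0,"hand":0.01},{"dx":0,"dy":0,"dz":0,"rx":0,"ry":0,"rz":0,"hand":0.01}]'|sed -n '2p;4p'
python3 - <<'E'
from h import *
st(); a=np.radians(166)
togo(.633+.135*np.cos(a),-.106+.135*np.sin(a),.1205)
E
```

```text
position: [0.4454, -0.0592, 0.1208]
contact_force: [-0.3, 0.7, -5.0]
t 13.8167 p [ 0.4454 -0.0592  0.1208] yaw -14.05 tilt [-0.003  0.001 -1.   ] F [-0.3  0.7 -5. ] w 0.0178 g 60.1 q [-0.29  0.15  1.88  0.    1.12  1.53]
togo tool [ 0.0584 -0.      0.0001]
```

```bash
python3 -m pendant '[{"dx":0.01,"dy":0,"dz":0,"rx":0,"ry":0,"rz":0,"hand":0.01},{"dx":0.01,"dy":0,"dz":0,"rx":0,"ry":0,"rz":0,"hand":0.01},{"dx":0,"dy":0,"dz":0,"rx":0,"ry":0,"rz":0,"hand":0.01}]'|sed -n '2p;4p'
python3 -m pendant '[{"dx":0.007,"dy":0,"dz":0,"rx":0,"ry":0,"rz":0,"hand":0.01},{"dx":0.007,"dy":0,"dz":0,"rx":0,"ry":0,"rz":0,"hand":0.01},{"dx":0,"dy":0,"dz":0,"rx":0,"ry":0,"rz":0,"hand":0.01}]'|sed -n '2p;4p'
python3 -m pendant '[{"dx":0.006,"dy":0,"dz":0,"rx":0,"ry":0,"rz":0,"hand":0.01},{"dx":0.005,"dy":0,"dz":0,"rx":0,"ry":0,"rz":0,"hand":0.01},{"dx":0,"dy":0,"dz":0,"rx":0,"ry":0,"rz":0,"hand":0.01}]'|sed -n '2p;4p'
python3 -m pendant '[{"dx":0.004,"dy":0,"dz":0,"rx":0,"ry":0,"rz":0,"hand":0.01},{"dx":0.003,"dy":0,"dz":0,"rx":0,"ry":0,"rz":0,"hand":0.01},{"dx":0,"dy":0,"dz":0,"rx":0,"ry":0,"rz":0,"hand":0.01}]'|sed -n '2p;4p'
python3 -c "
from h import *
st(); a=np.radians(166)
togo(.633+.135*np.cos(a),-.106+.135*np.sin(a),.1205)"
```

```text
position: [0.4698, -0.0663, 0.1222]
contact_force: [1.6, 0.9, -3.6]
position: [0.4822, -0.0695, 0.1218]
contact_force: [0.3, -0.2, -4.1]
position: [0.4923, -0.072, 0.1217]
contact_force: [0.4, -0.7, -4.6]
position: [0.4983, -0.0734, 0.1216]
contact_force: [0.8, 0.2, -4.4]
t 14.8167 p [ 0.4983 -0.0734  0.1216] yaw -14.14 tilt [ 0.001 -0.    -1.   ] F [ 0.8  0.2 -4.4] w 0.0178 g 60.1 q [-0.28  0.23  1.77 -0.    1.14  1.53]
togo tool [ 0.0035 -0.001   0.0011]
```

```bash
python3 -m pendant '[{"dx":0.002,"dy":-0.0007,"dz":0,"rx":0,"ry":0,"rz":0,"hand":0.01},{"dx":0.0015,"dy":0,"dz":0,"rx":0,"ry":0,"rz":0,"hand":0.01},{"dx":0,"dy":0,"dz":0,"rx":0,"ry":0,"rz":0,"hand":0.01}]'|sed -n '2p;4p'
for i in 1 2; do :; done
python3 -m pendant '[{"dx":0.0015,"dy":0,"dz":0,"rx":0,"ry":0,"rz":0,"hand":0.01},{"dx":0,"dy":0,"dz":0,"rx":0,"ry":0,"rz":0,"hand":0.01}]'|sed -n '2p;4p'
python3 -m pendant '[{"dx":0.001,"dy":0,"dz":0,"rx":0,"ry":0,"rz":0,"hand":0.01},{"dx":0,"dy":0,"dz":0,"rx":0,"ry":0,"rz":0,"hand":0.01}]'|sed -n '2p;4p'
python3 -m pendant '[{"dx":0.001,"dy":0,"dz":0,"rx":0,"ry":0,"rz":0,"hand":0.01},{"dx":0,"dy":0,"dz":0,"rx":0,"ry":0,"rz":0,"hand":0.01}]'|sed -n '2p;4p'
```

```text
position: [0.5014, -0.0734, 0.1216]
contact_force: [0.2, -0.5, -3.9]
position: [0.5028, -0.0738, 0.1216]
contact_force: [-0.3, -0.5, -5.7]
position: [0.5036, -0.074, 0.1216]
contact_force: [-0.1, -0.0, -5.8]
position: [0.5047, -0.0742, 0.1216]
contact_force: [-0.2, 0.0, -5.1]
```

```bash
python3 -m pendant '[{"dx":0.001,"dy":0,"dz":0,"rx":0,"ry":0,"rz":0,"hand":0.01},{"dx":0,"dy":0,"dz":0,"rx":0,"ry":0,"rz":0,"hand":0.01}]'|sed -n '2p;4p'
python3 -m pendant '[{"dx":0.001,"dy":0,"dz":0,"rx":0,"ry":0,"rz":0,"hand":0.01},{"dx":0,"dy":0,"dz":0,"rx":0,"ry":0,"rz":0,"hand":0.01}]'|sed -n '2p;4p'
python3 -m pendant '[{"dx":0.0007,"dy":0,"dz":0,"rx":0,"ry":0,"rz":0,"hand":0.01},{"dx":0,"dy":0,"dz":0,"rx":0,"ry":0,"rz":0,"hand":0.01}]'|sed -n '2p;4p'
python3 - <<'E'
from h import *
import pickle
im=grab('wrist'); save(im,'pics/w7.png'); f=im['frame']; h=cv2.cvtColor(f,cv2.COLOR_RGB2HSV)
for z in (.0585,): pass
s,M=st(); p=s['position']
# shank top centre: light blob between pads
m=((h[:,:,1]<70)&(h[:,:,2]>120)).astype(np.uint8)
for r in range(320,392,6):
    c=np.where(m[r,285:355])[0]+285; print(r,(c.min(),c.max(),len(c)) if len(c) else None,end=' ')
print(); print([np.round(proj(im,p+M@np.array([x,0,-.0585])),1) for x in (0,-.003,-.013)])
E
```

```text
position: [0.5056, -0.0745, 0.1216]
contact_force: [1.0, 0.3, -5.0]
position: [0.5066, -0.0747, 0.1216]
contact_force: [0.4, 0.3, -5.2]
position: [0.5072, -0.0749, 0.1216]
contact_force: [-0.2, -0.8, -4.2]
t 16.1167 p [ 0.5071 -0.0749  0.1216] yaw -14.14 tilt [ 0. -0. -1.] F [ 0.2 -0.  -5.1] w 0.0178 g 60.1 q [-0.28  0.24  1.76 -0.    1.15  1.54]
320 None 326 None 332 None 338 None 344 (np.int64(302), np.int64(334), 33) 350 (np.int64(295), np.int64(340), 46) 356 (np.int64(293), np.int64(342), 50) 362 (np.int64(293), np.int64(342), 50) 368 (np.int64(293), np.int64(342), 50) 374 (np.int64(295), np.int64(340), 46) 380 (np.int64(302), np.int64(333), 32) 386 None 
[array([318. , 356.9]), array([318. , 364.4]), array([317.9, 388.8])]
```

```bash
python3 -m pendant '[{"dx":0.0008,"dy":0,"dz":0,"rx":0,"ry":0,"rz":0,"hand":0.01},{"dx":0,"dy":0,"dz":0,"rx":0,"ry":0,"rz":0,"hand":0.01}]'|sed -n '2p;4p'
python3 -m pendant '[{"dx":0.0008,"dy":0,"dz":0,"rx":0,"ry":0,"rz":0,"hand":0.01},{"dx":0,"dy":0,"dz":0,"rx":0,"ry":0,"rz":0,"hand":0.01}]'|sed -n '2p;4p'
python3 -m pendant '[{"dx":0.0008,"dy":0,"dz":0,"rx":0,"ry":0,"rz":0,"hand":0.01},{"dx":0,"dy":0,"dz":0,"rx":0,"ry":0,"rz":0,"hand":0.01}]'|sed -n '2p;4p'
```

```text
position: [0.508, -0.0751, 0.1216]
contact_force: [-0.6, 0.9, -4.9]
position: [0.5083, -0.0751, 0.1215]
contact_force: [-0.3, -0.5, -4.5]
position: [0.5086, -0.0752, 0.1214]
contact_force: [-2.2, 1.0, -3.6]
```

Contact with the slot's closed end at TCP x ≈ 508.2 mm. I'll back off 2 mm to the seat and lower until it touches.

```bash
python3 -m pendant '[{"dx":-0.0033,"dy":0,"dz":0,"rx":0,"ry":0,"rz":0,"hand":0.01},{"dx":0,"dy":0,"dz":0,"rx":0,"ry":0,"rz":0,"hand":0.01}]'|sed -n '2p;4p'
python3 -m pendant '[{"dx":0,"dy":0,"dz":0.002,"rx":0,"ry":0,"rz":0,"hand":0.01},{"dx":0,"dy":0,"dz":0.002,"rx":0,"ry":0,"rz":0,"hand":0.01},{"dx":0,"dy":0,"dz":0.001,"rx":0,"ry":0,"rz":0,"hand":0.01},{"dx":0,"dy":0,"dz":0,"rx":0,"ry":0,"rz":0,"hand":0.01}]'|sed -n '2p;4p'
python3 -m pendant '[{"dx":0,"dy":0,"dz":0.001,"rx":0,"ry":0,"rz":0,"hand":0.01},{"dx":0,"dy":0,"dz":0.001,"rx":0,"ry":0,"rz":0,"hand":0.01},{"dx":0,"dy":0,"dz":0,"rx":0,"ry":0,"rz":0,"hand":0.01}]'|sed -n '2p;4p'
python3 -m pendant '[{"dx":0,"dy":0,"dz":0.001,"rx":0,"ry":0,"rz":0,"hand":0.01},{"dx":0,"dy":0,"dz":0.001,"rx":0,"ry":0,"rz":0,"hand":0.01},{"dx":0,"dy":0,"dz":0,"rx":0,"ry":0,"rz":0,"hand":0.01}]'|sed -n '2p;4p'
```

```text
position: [0.5059, -0.0745, 0.1215]
contact_force: [-1.0, 0.1, -5.2]
position: [0.5061, -0.0746, 0.1162]
contact_force: [-0.8, 0.7, -4.6]
position: [0.5061, -0.0746, 0.1143]
contact_force: [-0.1, -1.2, -4.8]
position: [0.506, -0.0746, 0.1124]
contact_force: [-0.7, 0.0, -5.2]
```

```bash
python3 -m pendant '[{"dx":0,"dy":0,"dz":0.001,"rx":0,"ry":0,"rz":0,"hand":0.01},{"dx":0,"dy":0,"dz":0.001,"rx":0,"ry":0,"rz":0,"hand":0.01},{"dx":0,"dy":0,"dz":0,"rx":0,"ry":0,"rz":0,"hand":0.01}]'|sed -n '2p;4p'
python3 -m pendant '[{"dx":0,"dy":0,"dz":0.001,"rx":0,"ry":0,"rz":0,"hand":0.01},{"dx":0,"dy":0,"dz":0,"rx":0,"ry":0,"rz":0,"hand":0.01}]'|sed -n '2p;4p'
python3 -m pendant '[{"dx":0,"dy":0,"dz":0.001,"rx":0,"ry":0,"rz":0,"hand":0.01},{"dx":0,"dy":0,"dz":0,"rx":0,"ry":0,"rz":0,"hand":0.01}]'|sed -n '2p;4p'
python3 -m pendant '[{"dx":0,"dy":0,"dz":0.001,"rx":0,"ry":0,"rz":0,"hand":0.01},{"dx":0,"dy":0,"dz":0,"rx":0,"ry":0,"rz":0,"hand":0.01}]'|sed -n '2p;4p'
```

```text
position: [0.506, -0.0746, 0.1103]
contact_force: [0.1, -0.2, -4.6]
position: [0.5063, -0.0747, 0.1096]
contact_force: [0.3, -0.6, -5.1]
position: [0.5064, -0.0747, 0.1093]
contact_force: [-1.9, 0.8, 1.2]
position: [0.5063, -0.0747, 0.1083]
contact_force: [-2.5, 1.2, 5.0]
```

Touched at shoulder z ≈ 126 mm, as measured. The hook started sliding at Fz ≈ +5 N on top of about 5 N of weight. Pressing on.

```bash
python3 -m pendant '[{"dx":0,"dy":0,"dz":0.001,"rx":0,"ry":0,"rz":0,"hand":0.01},{"dx":0,"dy":0,"dz":0.001,"rx":0,"ry":0,"rz":0,"hand":0.01},{"dx":0,"dy":0,"dz":0.001,"rx":0,"ry":0,"rz":0,"hand":0.01}]'|sed -n '2p;4p'
python3 -m pendant '[{"dx":0,"dy":0,"dz":0.001,"rx":0,"ry":0,"rz":0,"hand":0.01},{"dx":0,"dy":0,"dz":0.001,"rx":0,"ry":0,"rz":0,"hand":0.01},{"dx":0,"dy":0,"dz":0.001,"rx":0,"ry":0,"rz":0,"hand":0.01}]'|sed -n '2p;4p'
python3 -m pendant '[{"dx":0,"dy":0,"dz":0.001,"rx":0,"ry":0,"rz":0,"hand":0.01},{"dx":0,"dy":0,"dz":0.001,"rx":0,"ry":0,"rz":0,"hand":0.01},{"dx":0,"dy":0,"dz":0.001,"rx":0,"ry":0,"rz":0,"hand":0.01}]'|sed -n '2p;4p'
```

```text
position: [0.5063, -0.0746, 0.1048]
contact_force: [-1.7, 0.7, 4.5]
position: [0.5063, -0.0746, 0.1015]
contact_force: [-1.6, 0.8, 4.9]
position: [0.5063, -0.0747, 0.0985]
contact_force: [-1.2, 1.2, 5.3]
```

```bash
python3 -m pendant '[{"dx":0,"dy":0,"dz":0.0007,"rx":0,"ry":0,"rz":0,"hand":0.01},{"dx":0,"dy":0,"dz":0,"rx":0,"ry":0,"rz":0,"hand":0.01}]'|sed -n '2p;4p'
python3 -m pendant '[{"dx":0,"dy":0,"dz":0.0007,"rx":0,"ry":0,"rz":0,"hand":0.01},{"dx":0,"dy":0,"dz":0,"rx":0,"ry":0,"rz":0,"hand":0.01}]'|sed -n '2p;4p'
python3 -m pendant '[{"dx":0,"dy":0,"dz":0.0007,"rx":0,"ry":0,"rz":0,"hand":0.01},{"dx":0,"dy":0,"dz":0,"rx":0,"ry":0,"rz":0,"hand":0.01}]'|sed -n '2p;4p'
python3 -m pendant '[{"dx":0,"dy":0,"dz":0.0007,"rx":0,"ry":0,"rz":0,"hand":0.01},{"dx":0,"dy":0,"dz":0,"rx":0,"ry":0,"rz":0,"hand":0.01}]'|sed -n '2p;4p'
```

```text
position: [0.5063, -0.0747, 0.0977]
contact_force: [-1.3, -0.0, 4.4]
position: [0.5063, -0.0747, 0.0971]
contact_force: [-1.3, -0.2, 2.8]
position: [0.5063, -0.0746, 0.0964]
contact_force: [-1.1, 0.8, 4.1]
position: [0.5063, -0.0747, 0.0957]
contact_force: [-1.7, 0.4, 3.7]
```

```bash
python3 -m pendant '[{"dx":0,"dy":0,"dz":0.0005,"rx":0,"ry":0,"rz":0,"hand":0.01},{"dx":0,"dy":0,"dz":0,"rx":0,"ry":0,"rz":0,"hand":0.01}]'|sed -n '2p;4p'
```

```text
position: [0.5062, -0.0747, 0.0952]
contact_force: [-2.2, -0.1, 4.4]
```

```bash
for k in 1; do python3 -m pendant '[{"dx":0,"dy":0,"dz":0.0007,"rx":0,"ry":0,"rz":0,"hand":0.01},{"dx":0,"dy":0,"dz":0,"rx":0,"ry":0,"rz":0,"hand":0.01}]'|sed -n '2p;4p'; done
python3 -m pendant '[{"dx":0,"dy":0,"dz":0.0007,"rx":0,"ry":0,"rz":0,"hand":0.01},{"dx":0,"dy":0,"dz":0,"rx":0,"ry":0,"rz":0,"hand":0.01}]'|sed -n '2p;4p'
python3 -m pendant '[{"dx":0,"dy":0,"dz":0.0007,"rx":0,"ry":0,"rz":0,"hand":0.01},{"dx":0,"dy":0,"dz":0,"rx":0,"ry":0,"rz":0,"hand":0.01}]'|sed -n '2p;4p'
python3 -m pendant '[{"dx":0,"dy":0,"dz":0.0007,"rx":0,"ry":0,"rz":0,"hand":0.01},{"dx":0,"dy":0,"dz":0,"rx":0,"ry":0,"rz":0,"hand":0.01}]'|sed -n '2p;4p'
```

```text
position: [0.5063, -0.0747, 0.0945]
contact_force: [-0.3, 0.7, 4.5]
position: [0.5063, -0.0747, 0.0938]
contact_force: [-0.5, -0.1, 4.3]
position: [0.5062, -0.0746, 0.0931]
contact_force: [-2.1, 0.4, 5.1]
position: [0.5062, -0.0747, 0.0924]
contact_force: [-0.3, 1.3, 3.5]
```

```bash
python3 -m pendant '[{"dx":0,"dy":0,"dz":0.0006,"rx":0,"ry":0,"rz":0,"hand":0.01},{"dx":0,"dy":0,"dz":0,"rx":0,"ry":0,"rz":0,"hand":0.01}]'|sed -n '2p;4p'
python3 -m pendant '[{"dx":0,"dy":0,"dz":0.0006,"rx":0,"ry":0,"rz":0,"hand":0.01},{"dx":0,"dy":0,"dz":0,"rx":0,"ry":0,"rz":0,"hand":0.01}]'|sed -n '2p;4p'
python3 -m pendant '[{"dx":0,"dy":0,"dz":0.0006,"rx":0,"ry":0,"rz":0,"hand":0.01},{"dx":0,"dy":0,"dz":0,"rx":0,"ry":0,"rz":0,"hand":0.01}]'|sed -n '2p;4p'
```

```text
position: [0.5062, -0.0747, 0.0918]
contact_force: [-1.0, 0.6, 3.9]
position: [0.5063, -0.0746, 0.0912]
contact_force: [0.1, 1.3, 3.8]
position: [0.5063, -0.0746, 0.0907]
contact_force: [-0.6, 1.3, 4.2]
```

```bash
python3 -m pendant '[{"dx":0,"dy":0,"dz":0.0005,"rx":0,"ry":0,"rz":0,"hand":0.01},{"dx":0,"dy":0,"dz":0,"rx":0,"ry":0,"rz":0,"hand":0.01}]'|sed -n '2p;4p'
```

```text
position: [0.5063, -0.0746, 0.0906]
contact_force: [-1.5, 1.2, 7.0]
```

The force is rising at TCP z = 90.6 mm (19 mm of travel), so this is the stop. Confirming in small steps.

```bash
python3 -m pendant '[{"dx":0,"dy":0,"dz":0.0004,"rx":0,"ry":0,"rz":0,"hand":0.01},{"dx":0,"dy":0,"dz":0,"rx":0,"ry":0,"rz":0,"hand":0.01},{"dx":0,"dy":0,"dz":0,"rx":0,"ry":0,"rz":0,"hand":0.01}]'|sed -n '2p;4p'
```

```text
position: [0.5063, -0.0746, 0.0906]
contact_force: [-2.5, 1.2, 9.2]
```

```bash
python3 -m pendant '[{"dx":0,"dy":0,"dz":0.0003,"rx":0,"ry":0,"rz":0,"hand":0.01},{"dx":0,"dy":0,"dz":0,"rx":0,"ry":0,"rz":0,"hand":0.01},{"dx":0,"dy":0,"dz":0,"rx":0,"ry":0,"rz":0,"hand":0.01}]'|sed -n '2p;4p'
```

```text
position: [0.5063, -0.0746, 0.0906]
contact_force: [-3.2, 1.1, 11.5]
```

Home: about 16.5 N on the rack with no movement. I'll unload, open gently and withdraw upward.

```bash
python3 -m pendant '[{"dx":0,"dy":0,"dz":-0.0008,"rx":0,"ry":0,"rz":0,"hand":0.01},{"dx":0,"dy":0,"dz":-0.0007,"rx":0,"ry":0,"rz":0,"hand":0.01},{"dx":0,"dy":0,"dz":0,"rx":0,"ry":0,"rz":0,"hand":0.01},{"dx":0,"dy":0,"dz":0,"rx":0,"ry":0,"rz":0,"hand":0.01}]' 30|sed -n '2p;4p;6p'
python3 -m pendant '[{"dx":0,"dy":0,"dz":0,"rx":0,"ry":0,"rz":0,"hand":0.022},{"dx":0,"dy":0,"dz":0,"rx":0,"ry":0,"rz":0,"hand":0.027},{"dx":0,"dy":0,"dz":0,"rx":0,"ry":0,"rz":0,"hand":0.034},{"dx":0,"dy":0,"dz":0,"rx":0,"ry":0,"rz":0,"hand":0.045},{"dx":0,"dy":0,"dz":0,"rx":0,"ry":0,"rz":0,"hand":0.045},{"dx":0,"dy":0,"dz":0,"rx":0,"ry":0,"rz":0,"hand":0.045}]'|sed -n '2p;4,6p'
```

```text
position: [0.5062, -0.0746, 0.0907]
contact_force: [-0.6, 0.6, 2.1]
gripper_force: 60.8
position: [0.5061, -0.0746, 0.0909]
contact_force: [0.6, 0.7, -0.4]
width: 0.0449
gripper_force: 0.0
```

```bash
python3 -m pendant '[{"dx":0,"dy":0,"dz":-0.01,"rx":0,"ry":0,"rz":0,"hand":0.045},{"dx":0,"dy":0,"dz":-0.02,"rx":0,"ry":0,"rz":0,"hand":0.045},{"dx":0,"dy":0,"dz":-0.03,"rx":0,"ry":0,"rz":0,"hand":0.06},{"dx":0,"dy":0,"dz":-0.03,"rx":0,"ry":0,"rz":0,"hand":0.085},{"dx":0,"dy":0,"dz":-0.03,"rx":0,"ry":0,"rz":0,"hand":0.085},{"dx":0,"dy":0,"dz":-0.03,"rx":0,"ry":0,"rz":0,"hand":0.085},{"dx":0,"dy":0,"dz":-0.03,"rx":0,"ry":0,"rz":0,"hand":0.085},{"dx":0,"dy":0,"dz":0,"rx":0,"ry":0,"rz":0,"hand":0.085},{"dx":0,"dy":0,"dz":0,"rx":0,"ry":0,"rz":0,"hand":0.085},{"dx":0,"dy":0,"dz":0,"rx":0,"ry":0,"rz":0,"hand":0.085}]'|sed -n '2p;4p'
python3 - <<'E'
from h import *
s,M=st(); im=grab('wrist'); save(im,'pics/w8.png'); f=im['frame']; h=cv2.cvtColor(f,cv2.COLOR_RGB2HSV)
a=np.radians(166)
seat=lambda r,z:[.633+r*np.cos(a),-.106+r*np.sin(a),z]
print('expect top',proj(im,seat(.135,.149)),'collar',proj(im,seat(.135,.115)),'foot',proj(im,seat(.135,.033)),'axis',proj(im,seat(0,.172)))
m=((h[:,:,1]<60)&(h[:,:,2]>70)).astype(np.uint8)
b=proj(im,seat(.135,.149))
for r in range(int(b[1])-50,int(b[1])+45,6):
    c=np.where(m[r,275:360])[0]+275; g=np.split(c,np.where(np.diff(c)>1)[0]+1) if len(c) else []
    print(r,[(int(x[0]),int(x[-1])) for x in g if len(x)>2])
dark=((h[:,:,2]<130)&(h[:,:,1]<110))
g=((h[:,:,1]<45)&(h[:,:,2]>185)).astype(np.uint8); g[:,:270]=0; g[:,370:]=0
n,l,t,c=cv2.connectedComponentsWithStats(g)
for i in range(1,n):
    if t[i,4]>80: print(t[i],c[i].round(1))
E
```

```text
position: [0.5058, -0.0745, 0.271]
contact_force: [-0.1, 0.8, 0.1]
t 23.45 p [ 0.5058 -0.0745  0.271 ] yaw -14.14 tilt [-0. -0. -1.] F [-0.1  0.8  0.1] w 0.085 g 0.0 q [-0.28  0.14  1.5  -0.    1.5   1.54]
expect top (np.float64(317.4915321621193), np.float64(216.58073742958905)) collar (np.float64(317.4935808478984), np.float64(205.0257968406513)) foot (np.float64(317.49723353698596), np.float64(184.42400137399)) axis (np.float64(316.88509102632554), np.float64(9.468354034789826))
166 [(281, 350)]
172 [(295, 339)]
178 [(295, 339)]
184 [(296, 338)]
190 [(296, 338)]
196 [(297, 338)]
202 [(298, 338)]
208 [(298, 337)]
214 [(298, 338)]
220 [(298, 337)]
226 [(297, 306), (329, 338)]
232 [(298, 303), (332, 337)]
238 [(295, 300), (336, 341)]
244 []
250 []
256 []
[  270     0   100   168 14167] [322.6  78.4]
[307 169  21  10 209] [317.  173.5]
[301 185  35  29 320] [321.4 194. ]
[306 203  24  23 445] [317.5 213.8]
[270 305  75  24 831] [306.4 313.9]
```

The shank top is at (317.5,214), within 1.5 mm of where an upright punch on the seat should appear, and the prongs are centred on the gap line at column 317.5. The gripper is clear, so I'm handing in.

```bash
python3 -c "
from rig import manip
print(manip.sign_off())"
```

```text
the job is handed in; nothing more can be done
None
```

The job is handed in: the empty hook faces the gap to within measurement error, the punch hangs by its collar behind the lips, and the hook is on its stop (19 mm down, about 16.5 N, no further movement), with the gripper clear at about 23.5 s of the 72 s allowed; uprightness was checked from measurements on the wrist image, not by eye.

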